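Set the batch wheel to 4 and lock it

ROBOT

A 7-joint arm with a two-finger parallel gripper is mounted at the origin on a cart in front of the work surface, level with it; the furniture and walls round the work are solid. World frame = base frame: x ahead of the robot, y to its left, z up, the work surface at z = 0. Lengths are in mm, angles in rad, forces in N, time in s.
With the tool pointing down it reaches from about 425 to 950 mm from the base axis. Payload 4.7 kg.
Tool frame: the origin (TCP) lies at the very end of the fingers, on their centre line; the grasp point (between the pads) lies 19 mm behind it; z points along the fingers, y is the line along which they close (so a half turn about z gives the same grasp; the last joint's range is limited). The gripper opens to 87 mm and grips with 3 to 60 N. Pads are 19 mm wide; open, the fingers measure 117 mm over their backs; the gripper's body (75 mm by 190 mm) begins 51 mm behind the grasp point.
Start: joints at [1.099, 0.469, -0.049, 1.532, 0.024, 1.141, -0.082], TCP at [289.265, -609.897, 222.573] pointing down, gripper open.
Joint ranges: [-2.59, 2.59], [-0.33, 1.99], [-1.39, 1.29], [0.1, 2.45], [-1.04, 4.18], [0.21, 1.99], [-2.66, 2.66]. Speed limits (rad/s): [2.57, 2.57, 3.14, 3.14, 3.14, 3.14, 3.14].

INTERFACE

Orientations are given as a unit quaternion [w, x, y, z].
In Python, from cell import manip gives the robot as it stands. The module is installed in compiled form; this text tells all that it offers.
- The arm moves only by the tool carry_out, never from a script. Its arguments are lists of equal length, an entry for each row: "hand": the closure in counts, from 0 (fully open) to 255 (shut); "linear": the shift along the tool's x, y, z normalised to -1 to 1, where 1 is 500 mm, a list of three; "yaw": the turn about the tool's z normalised to -1 to 1, where 1 is 45 degrees. A call has 1 to 12 rows; each row is the pose to reach, as a shift and turn from the pose commanded when the call began, along the tool's axes at that moment; what a row does not reach only later rows make up. A row lasts 1/8 s, in which the tool goes at most 62.5 mm and 10.7 degrees, less where a joint would pass 70% of its speed; a pose out of reach is approached as far as the arm can. A call with a number of a shift or a turn outside -1 to 1 is refused whole. A call with a gripper value outside its range is refused whole. The fingers move at their own pace and stop on an object; "squeeze" is the grip in N (left out, the last holds). Time passes only in rows, so rows that repeat a pose let the fingers close. It gives the time, the measured TCP pose, the force, the opening and the grip force at its end, in the units of the state.
- manip.state(): the state, without advancing time (a new reading comes with each control period).
- manip.capture(name): name is "side" or "top" or "wrist"; returns a dict with "img" (480x640x3 uint8, red, green, blue), "mtx" (3x3 intrinsics, pixels), "xyz" and "attitude" of the camera in the world. Camera axes: x right, y down, z forward; pixel columns grow to the right and rows downward; lengths in mm; the calibration is good to about 2 mm. A picture is of the moment at which its call begins. There is no depth.
- manip.sign_off(): hands the job in; it is judged then, once.
The state is a dict: "time": time; "qpos": joint angles; "joint_velocities": joint speeds; "tau": joint torques, N m; "position": TCP position; "orientation": TCP orientation; "wrist_force": force on the tool from outside, world axes, zero at the start; "ft_torque": the same for the moment, N m; "opening": finger opening in mm; "grasp_force": force on a finger pad.
Only numpy, scipy, OpenCV 4.12 (cv2) and the standard library are available. Lean on these libraries where they do the work, as an engineer would, in place of code of your own. Each camera call takes 0.05 s, during which the arm holds its last target. There are 200 camera calls.

TASK

Set the batch-number unit to 4: with a closed fingertip resting lightly on its black rubber wheel, roll the drum either way until the 4 stands in the middle of the window, then push the red-headed index pin fully home so that the drum is locked there. Be gentle - the sprung axle must never feel more than 20 N nor the pin and housing more than 30 N - and leave the things standing round it where they are.

Things in the scene. Friction and masses are not known exactly. Their poses are not given: they have to be found in the camera images.
- batch_unit: Batch-number unit, screwed down: grey base plate 116 (x) x 150 (y) x 12 mm, origin mid-underside; x to its back, y to its left, z up. Drum axle along y at x=0, z=66 mm. Along y: red-headed pin (beyond 65 mm), grey cheek (40 to 49, 40 mm radius about the axle), black rubber wheel (-12 to 12, the highest part), green cover over the white number band (-18 to -53, 43 mm radius), cheek to -64.
- drum_yoke: Sprung axle carrying the drum and rubber wheel (one turning piece); origin on the axle line in the wheel's mid-plane, axes as the unit's. Under a press on the wheel it sinks straight down: about 3 N starts it, then 8 N more per mm, 6 mm travel. Keep pushes on wheel and drum under 20 N.
- batch_drum (a joint): Drum angle (rad), turns freely both ways. Grows as the wheel's top moves to the unit's back (+x); the numbers in the window then rise and count up. Number n is central at n*0.6283, plus or minus 6.2832: 4 is at 2.513 and at -3.770. Black digits 0 to 9 on white. Stays where left; drag 0.2 N m. The wheel slips under too light a finger, so watch the number, not the finger's travel.
- wheel_top (a point): Nominal top of the rubber wheel, fixed to the housing, 120 mm above the table. Wheel radius 54 mm, but worn out of true: its top stands up to 4 mm higher or lower as it turns, so find it by touch. A fingertip can stroke it along the unit's x from 30 mm before to 30 mm behind the top, clear of cover and cheeks.
- window (a point): Middle of the window, on the front upper slope of the green cover, facing 45 degrees up to the unit's front; 22 mm wide and high, a red mark at either side of its middle.
- index_pin (a joint): How far the index pin is drawn out (m): 0 fully home, 0.016 fully out; home is toward the unit's -y, toward the drum. About 3 N of friction; stays where left. Its round nose goes in between ten cogs of the drum, so it goes home only when a number is central in the window (within 0.06 rad; up to about 0.15 rad off it centres the drum itself with some more push).
- pin_head (a point): Centre of the outer face of the pin's red head, a disc 20 mm across, 6 mm thick, axis along the unit's y, 96 mm above the table. The head is sprung on the pin: it gives 1 mm per 3 N, at most 6 mm, so go on pushing until the pin itself is home. Push toward the unit's -y with a fingertip that comes down beside it; below is only the base plate.
- oil_bottle: Small white oil bottle with red spout, 40 mm across, 131 mm high, standing behind the unit; origin in the middle of its underside.
- tin: Round tin with red lid, 49 mm across, 27 mm high; origin in the middle of its underside.
- housing_3: White plastic connector housing 24 x 22 x 16 mm; origin in the middle of its underside.
- die_block: Steel block 24 x 32 x 18 mm; origin in the middle of its underside.
Mind the look-alikes: they are no part of the job. Of the things that look like the batch_unit, the larger one is meant.

How it is judged (in metres and radians):
On the way:
1. the drum has been brought to 4 (within 0.2 rad) with the index pin still drawn (value of joint index_pin above 0.005 m and (value of joint batch_drum between 2.313 and 2.713 rad or value of joint batch_drum between -3.97 and -3.57 rad)), for 0.1 s.
At the end, for the whole second after the job is handed in: The 4 stands in the middle of the window (drum within 0.1 rad, at rest) and the index pin is home (within 2 mm) (value of joint index_pin below 0.002 m and velocity of joint batch_drum between -0.05 and 0.05 rad/s and (value of joint batch_drum between 2.413 and 2.613 rad or value of joint batch_drum between -3.87 and -3.67 rad)); the robot touches nothing.
It fails at once if the wheel, drum or its sprung axle is pushed or squeezed with more than 20 N (contact force between any of the fingers, the arm and drum_yoke above 20 N).
It fails at once if the pin, housing or anything else of the unit is pushed with more than 30 N (contact force between any of the fingers, the arm and batch_unit above 30 N).
It fails at once if a thing standing round the unit is shifted by more than 15 mm (distance of any of oil_bottle, tin, housing_3, die_block from where it was at the start of the episode above 0.015 m).
It fails at once if the oil bottle is tipped (angle between oil_bottle's own z axis and vertical above 0.35 rad).
It also fails if it takes over 64 s, if anything falls off the work surface, if the arm or the gripper's body presses on something with over 40 N, if the wrist force passes 120 N, or if a joint passes its speed limit or range.

## Working session

There is one attempt and no reset: what is moved stays moved. The work goes in short steps, Python scripts to look and compute and a tool call to move; the robot and the scene stay as the last step left them, time stands still between calls to the robot, and variables do not carry over. Pictures are saved under pics/ and viewed, at most 10 in all, crops included, and the job is handed in when it is done.

Besides the shell and the picture viewer there is one more tool, called after ">>>" as name(argument=value, ...), one argument or row to a line, values as JSON. carry_out: Moves the arm, as the interface text tells. Scaled input: -1 to 1 covers 500 mm each way for a shift and 45 degrees each way for a turn. Its arguments: {"type":"object","properties":{"hand":{"type":"array","items":{"type":"number"}},"linear":{"type":"array","items":{"type":"array","items":{"type":"number","minimum":-1,"maximum":1}}},"yaw":{"type":"array","items":{"type":"number","minimum":-1,"maximum":1}},"squeeze":{"type":"number"}},"required":["hand","linear","yaw"]}

```bash
mkdir -p pics; cat > h.py <<'E'
import numpy as np, cv2
from cell import manip
from scipy.spatial.transform import Rotation as R
def cap(n,f=None):
    c=manip.capture(n)
    if f: cv2.imwrite('pics/'+f,cv2.cvtColor(c['img'],cv2.COLOR_RGB2BGR))
    return c
def rot(q): return R.from_quat([q[1],q[2],q[3],q[0]]).as_matrix()
def cast(c,u,v,z):
    A=np.array(c['attitude']); A=A if A.shape==(3,3) else rot(A)
    d=A@np.linalg.inv(c['mtx'])@[u,v,1]; o=np.array(c['xyz'])
    return o+d*(z-o[2])/d[2]
def proj(c,p):
    A=np.array(c['attitude']); A=A if A.shape==(3,3) else rot(A)
    q=np.array(c['mtx'])@A.T@(np.array(p)-c['xyz']); return q[:2]/q[2]
E
python3 - <<'E'
from h import *
a=cap('top','top.png');b=cap('side','side.png')
for c in (a,b): print(c['xyz'],c['attitude'],c['mtx'])
s=manip.state(); print(s)
im=np.hstack([cv2.imread('pics/top.png')])
E
```

```text
[ 375.05567939 -367.18522508  939.25413972] [-0.08825074  0.75464878 -0.64597215  0.07373607] [[556.05823152   0.         315.87873894]
 [  0.         556.05823152 232.33342692]
 [  0.           0.           1.        ]]
[ 513.15467626 -993.69930062  634.1829915 ] [-0.42592308  0.90375308 -0.0356114   0.02348897] [[499.15037179   0.         314.50922163]
 [  0.         499.15037179 239.01603282]
 [  0.           0.           1.        ]]
{'time': 0.1, 'qpos': array([ 1.09911174,  0.46935775, -0.04858046,  1.53355482,  0.0240868 ,
        1.14096317, -0.08230723]), 'joint_velocities': array([ 0.00145553, -0.00140883, -0.00063973, -0.00442575, -0.00021113,
        0.00068601, -0.00277258]), 'tau': array([-8.73940007e-04, -5.09174216e+01, -8.16730689e-02, -2.36829722e+01,
       -6.14645518e-02,  3.44858877e-02,  6.70759619e-05]), 'position': array([ 288.99501443, -609.43136127,  221.61467124]), 'orientation': array([-8.22369301e-04,  9.75591993e-01,  2.19589487e-01, -2.11404836e-04]), 'wrist_force': array([ 0.08327407,  0.43784835, -0.18491984]), 'ft_torque': array([-0.00018382, -0.01403591,  0.03400046]), 'grasp_force': 0.0, 'opening': 87.25938067216427}
```

View pics/top.png

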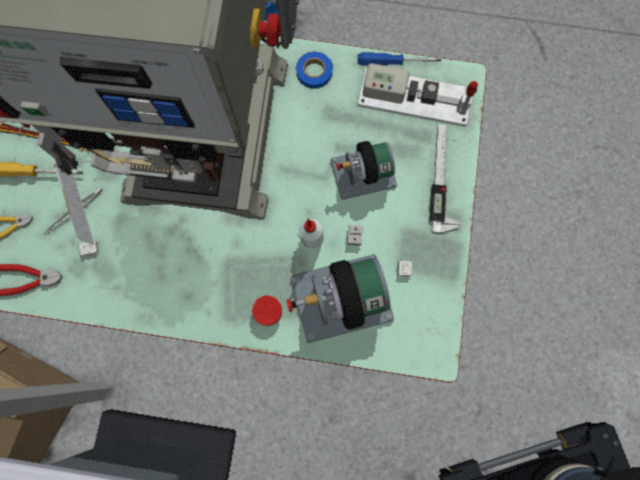

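View pics/side.png

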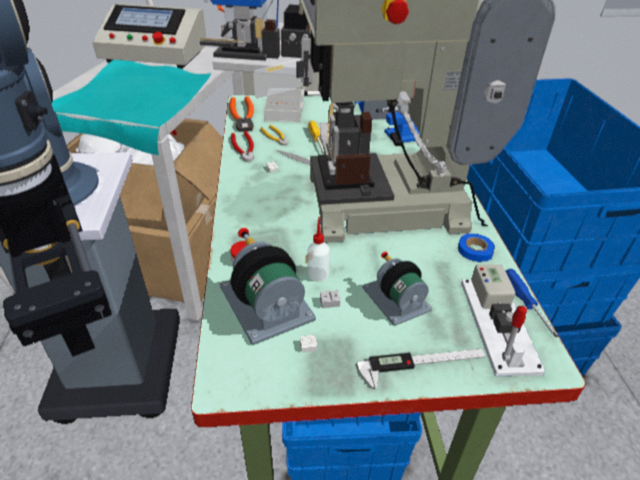

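The top view shows two look-alikes: a unit at (343,298) px and a smaller one at (365,168) px. The one at (343,298) is larger, so it is the one meant. In the side view it is the left unit, at (265,285). The bottle is at (311,232), the tin at (267,311), the die block at (355,235) and housing_3 at (405,268). I'll confirm with one enlarged crop and measure it.

```bash
python3 - <<'E'
from h import *
a=cv2.imread('pics/top.png')[225:350,245:425]; b=cv2.imread('pics/side.png')[220:350,200:330]
A=cv2.resize(a,(792,550)[:2],interpolation=cv2.INTER_CUBIC)
cv2.imwrite('pics/crop1.png',A)
c=cap('top'); hsv=cv2.cvtColor(c['img'],cv2.COLOR_RGB2HSV)
sub=np.zeros((480,640),bool); sub[225:350,245:425]=1
g=sub&(hsv[...,0]>60)&(hsv[...,0]<90)&(hsv[...,1]>120)&(hsv[...,2]<140)
k=sub&(c['img'].max(2)<45)
r=sub&((hsv[...,0]<8)|(hsv[...,0]>172))&(hsv[...,1]>150)&(hsv[...,2]>90)
for n,m in (('green',g),('black',k),('red',r)):
    N,L,S,C=cv2.connectedComponentsWithStats(m.astype(np.uint8))
    for i in range(1,N):
        if S[i,4]>15:
            rc=cv2.minAreaRect(np.argwhere(L==i)[:,::-1].astype(np.float32))
            print(n,S[i],C[i],rc)
            print('  corners',[cast(c,u,v,110 if n!='red' else 96)[:2].round(1) for u,v in list(cv2.boxPoints(rc))+[C[i]]])
E
```

```text
black [ 330  261   35   68 1329] [348.06094808 294.6937547 ] ((347.4706115722656, 294.38238525390625), (67.4249038696289, 22.55581283569336), 75.96376037597656)
  corners [array([ 520.7, -361.2]), array([ 534.1, -392.7]), array([ 440.8, -430.3]), array([ 428. , -399.5]), array([ 479.9, -397.1])]
red [305 225  10   7  46] [309.73913043 227.5       ] ((309.5, 228.0), (6.0, 9.0), 90.0)
  corners [array([ 579.2, -315.7]), array([ 581.4, -329.6]), array([ 571.9, -331.1]), array([ 569.7, -317.2]), array([ 576.4, -323.7])]
red [253 296  28  29 658] [266.61550152 310.13829787] ((266.5, 310.0), (28.0, 27.0), 90.0)
  corners [array([ 457.5, -255.4]), array([ 463.8, -295.9]), array([ 422.4, -303. ]), array([ 416.1, -263. ]), array([ 439.7, -279.5])]
red [287 300   5  11  36] [289.38888889 304.47222222] ((289.75, 304.7500305175781), (10.75174331665039, 3.4785051345825195), 71.56504821777344)
  corners [array([ 459. , -306.5]), array([ 461.4, -311.2]), array([ 447.1, -318.8]), array([ 444.7, -314.2]), array([ 453.4, -312.1])]
```

View pics/crop1.png

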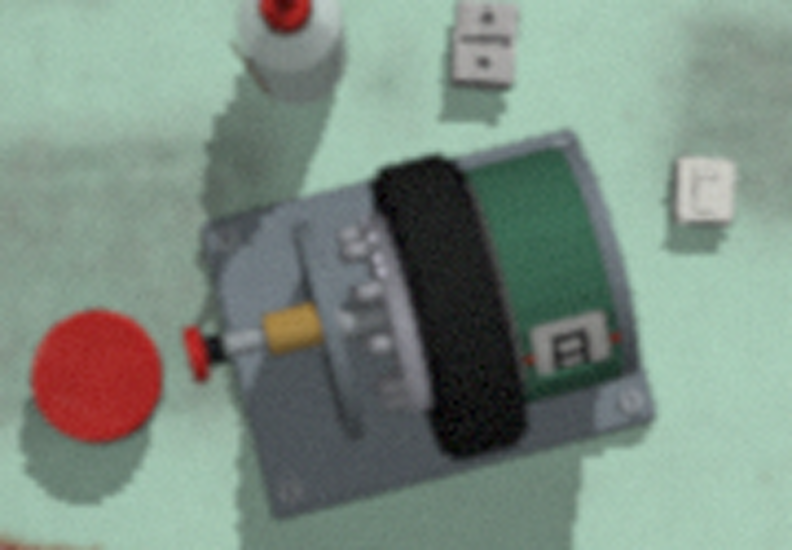

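The crop confirms the larger unit: pin head at crop (198,352), black wheel centre (450,305), window (570,345). The plate corners at (210,225), (572,135), (650,415) and (278,515) give its pose. I'll compute that and read the digit.

```bash
cat >> h.py <<'E'
def unit():
    P=np.load('unit.npy'); return P[:2],P[2]
def U(x,y,z):
    o,t=unit(); c,s=np.cos(t),np.sin(t)
    return np.array([o[0]+c*x-s*y,o[1]+s*x+c*y,z])
def win(n,sz=240,c=None):
    "rectified window, 12px per mm/ (24mm square) by homography of the known plane"
    c=c or manip.capture(n); r=.7071; h=14
    m=np.array([-43*r,-35.5,66+43*r]); up=np.array([r,0,r]); ri=np.array([0,-1,0])
    src=np.float32([proj(c,U(*(m+a*h*ri+b*h*up))) for a,b in ((-1,1),(1,1),(1,-1),(-1,-1))])
    H=cv2.getPerspectiveTransform(src,np.float32([[0,0],[sz,0],[sz,sz],[0,sz]]))
    return cv2.warpPerspective(c['img'],H,(sz,sz),flags=cv2.INTER_CUBIC)[...,::-1]
E
python3 - <<'E'
from h import *
c=cap('top'); s=cap('side')
px=np.array([(210,225),(572,135),(650,415),(278,515)])/4.4+[245,225]
w=np.array([cast(c,u,v,12)[:2] for u,v in px]); print(w.round(1))
# unit corners: back-left, back-right, front-right, front-left
m=np.array([(58,75),(58,-75),(-58,-75),(-58,75)],float)
q=w-w.mean(0); t=np.arctan2((m[:,0]*q[:,1]-m[:,1]*q[:,0]).sum(),(m*q).sum())
o=w.mean(0); np.save('unit.npy',[*o,t]); print('unit',o.round(1),np.degrees(t).round(2))
print('resid',[(U(*a,12)[:2]-b).round(1) for a,b in zip(m,w)])
T=np.array([[np.cos(t),np.sin(t)],[-np.sin(t),np.cos(t)]])
print('pin head centroid in unit',T@(cast(c,289.4,304.5,96)[:2]-o))
for p in [(0,0,120),(0,80,96)]: print(p,'proj side',proj(s,U(*p)),'top',proj(c,U(*p)))
st=manip.state(); M=rot(st['orientation']); print('tool x yaw',np.degrees(np.arctan2(M[1,0],M[0,0])),M.round(3))
print('to wheel top +40, tool mm',M.T@(U(0,0,160)-st['position']))
cv2.imwrite('pics/w0.png',np.hstack([win('top',c=c),win('side',c=s),cv2.resize(cv2.cvtColor(cap('wrist')['img'],cv2.COLOR_RGB2BGR),(320,240))]))
E
```

```text
[[ 508.9 -304.3]
 [ 564.9 -436.4]
 [ 463.4 -479.3]
 [ 405.4 -347.1]]
unit [ 485.7 -391.8] 23.09
resid [array([0.7, 4.2]), array([ 3.5, -1.6]), array([-1.7, -4.2]), array([-2.5,  1.6])]
pin head centroid in unit [ 1.50915679 85.96752222]
(0, 0, 120) proj side [260.99506865 249.10491725] top [345.397155   289.49884119]
(0, 80, 96) proj side [243.33983346 232.67979266] top [293.47100276 304.49822571]
tool x yaw 25.372199239769763 [[ 0.904  0.428 -0.   ]
 [ 0.428 -0.904  0.001]
 [-0.    -0.001 -1.   ]]
to wheel top +40, tool mm [ 270.93528029 -112.6354887    62.16976029]
```

View pics/w0.png

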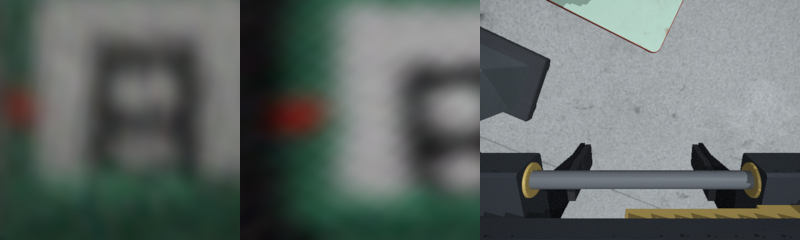

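The digit is blurred from both views, an 8 or something like it. I'll close the fingers, move in front of the unit and look with the wrist camera.

>>> carry_out(
  hand=[255,255,255,255,255,255,255,255],
  linear=[
    [0.1,-0.07,0.02],
    [0.2,-0.14,0.04],
    [0.3,-0.2,0.04],
    [0.34,-0.22,0.04],
    [0.34,-0.22,0.04],
    [0.34,-0.22,0.04],
    [0.34,-0.22,0.04],
    [0.34,-0.22,0.04],
  ],
  yaw=[0.05,0.05,0.05,0.05,0.05,0.05,0.05,0.05],
  squeeze=15,
)

```text
time: 1.3
position: [394.8, -438.8, 202.5]
orientation: [0.0, 0.98, 0.199, -0.0]
wrist_force: [-0.7, -0.5, 0.1]
opening: 14.9
grasp_force: 0.0
```

```bash
python3 - <<'E'
from h import *
c=cap('wrist','wr1.png'); st=manip.state(); M=rot(st['orientation'])
print(st['position'],st['opening'],st['wrist_force'],np.degrees(np.arctan2(M[1,0],M[0,0])))
print('cam in tool',M.T@(np.array(c['xyz'])-st['position']),c['attitude'])
print(proj(c,U(0,0,120)),proj(c,U(-30,-35.5,96)),proj(c,U(0,86,96)))
print('to wheel top',M.T@(U(0,0,120)-st['position']))
E
```

```text
[ 395.02887068 -438.47809399  202.45195497] 10.64410501340335 [-0.24271025  0.16100974  0.56373123] 23.023955410653578
cam in tool [  79.54492274   -0.37092933 -160.44175516] [ 0.12313906  0.82515665 -0.54538712 -0.08066086]
[309.42439274  75.18837598] [367.16739214 129.89349423] [169.78719701  79.03809086]
to wheel top [101.69286881  -7.54712133  82.42943079]
```

View pics/wr1.png

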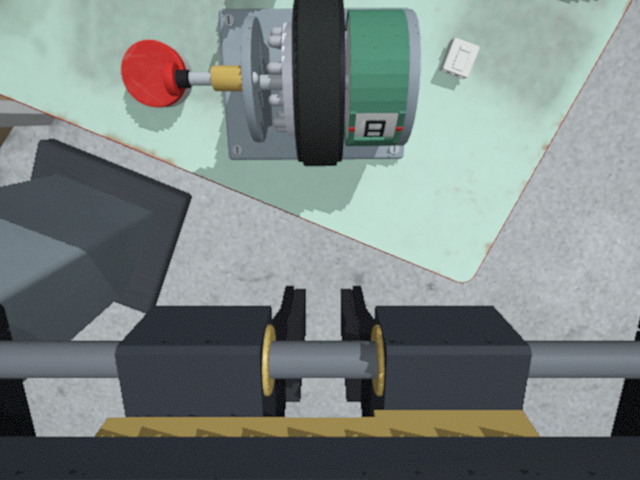

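The wrist view shows the unit well: wheel at columns 294–345, window at (376,128) with an 8-like digit, pin head at (180,78), plate corners near (220,10) and (230,158). I'll refine the pose and enlarge the window.

```bash
python3 - <<'E'
from h import *
c=cap('wrist'); o,t=unit(); T=np.array([[np.cos(t),np.sin(t)],[-np.sin(t),np.cos(t)]])
f=lambda u,v,z:(T@(cast(c,u,v,z)[:2]-o)).round(1)
hsv=cv2.cvtColor(c['img'],cv2.COLOR_RGB2HSV); im=c['img'].astype(int)
k=(im.max(2)<45); 
for v in (40,75,110): 
    cols=np.flatnonzero(k[v,270:370])+270; print('wheel row',v,cols.min(),cols.max(),f(cols.mean(),v,115))
print('front edge plate',f(300,160,12)-0, 'plate FL',f(230,160,12),'FR',f(404,158,12),'BL',f(219,8,12))
r=((hsv[...,0]<8)|(hsv[...,0]>172))&(hsv[...,1]>150)&(hsv[...,2]>60)
for rg in ((slice(115,142),slice(340,412)),):
    y,x=np.nonzero(r[rg]); print('red marks px',sorted(set(zip((x+rg[1].start).tolist(),(y+rg[0].start).tolist()))))
print('mid mark',f(375.5,128.5,96.4),'expect',[-30.4,-35.5]); 
print('head',f(181,78,96))
w=c['img'][105:150,345:410]; cv2.imwrite('pics/w1.png',cv2.resize(w[...,::-1],(520,360),interpolation=cv2.INTER_CUBIC))
E
```

```text
wheel row 40 294 298 [18.9  7.6]Traceback (most recent call last):
  File "<stdin>", line 7, in <module>
    return umr_minimum(a, axis, None, out, keepdims, initial, where)
ValueError: zero-size array to reduction operation minimum which has no identity
```

```bash
python3 - <<'E'
from h import *
c=cap('wrist'); o,t=unit(); T=np.array([[np.cos(t),np.sin(t)],[-np.sin(t),np.cos(t)]])
f=lambda u,v,z:(T@(cast(c,u,v,z)[:2]-o)).round(1)
k=(c['img'].max(2)<70)
for v in (40,75,110): 
    cols=np.flatnonzero(k[v,270:370])+270; print('wheel row',v,cols.min(),cols.max(),np.median(cols),f(np.median(cols),v,116))
print('plate FL',f(230,160,12),'FR',f(404,158,12),'BL',f(219,8,12))
print('mid mark',f(375.5,128.5,96.4),'expect',[-30.4,-35.5],'head',f(181,78,96))
w=c['img'][105:150,345:410]; cv2.imwrite('pics/w1.png',cv2.resize(w[...,::-1],(520,360),interpolation=cv2.INTER_CUBIC))
E
```

```text
wheel row 40 293 344 318.5 [19.  -4.7]
wheel row 75 294 344 319.0 [ 1.  -4.9]
wheel row 110 295 344 319.5 [-17.7  -5.2]
plate FL [-56.6  71.6] FR [-54.8 -76.1] BL [58.3 72.5]
mid mark [-28.5 -40.3] expect [-30.4, -35.5] head [ 1.1 79.5]
```

View pics/w1.png

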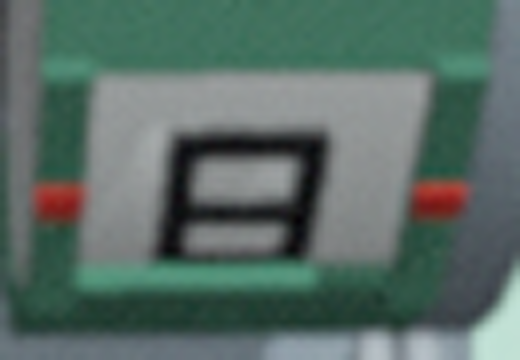

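The digit is an 8, close to central (drum ≈ 5.03 or −1.26). The 4 is therefore about −2.51 rad away, which is about 136 mm of wheel top toward the front (−x). I'm going above the wheel top at x=+12.

>>> carry_out(
  hand=[255,255,255,255,255,255,255,255],
  linear=[
    [0.06,-0.004,0],
    [0.12,-0.0074,0.02],
    [0.18,-0.0074,0.06],
    [0.228,-0.0074,0.1],
    [0.228,-0.0074,0.14],
    [0.228,-0.0074,0.15],
    [0.228,-0.0074,0.15],
    [0.228,-0.0074,0.15],
  ],
  yaw=[0,0,0,0,0,0,0,0],
)

```text
time: 2.45
position: [499.3, -390.3, 128.6]
orientation: [0.001, 0.98, 0.2, 0.001]
wrist_force: [-0.1, 0.4, 0.3]
opening: 0.0
grasp_force: 0.0
```

```bash
python3 - <<'E'
from h import *
st=manip.state(); M=rot(st['orientation'])
o,t=unit(); s,k=np.sin(t),np.cos(t); o=o+0.5*np.array([k,s])-3.8*np.array([-s,k]); np.save('unit.npy',[*o,t])
print(st['position'],st['wrist_force'],st['opening'],'wheel top rel tool',M.T@(U(0,0,120)-st['position']))
for n in('top','side'):
    c=cap(n); print(n,proj(c,U(0,0,120)),proj(c,U(-30,-35.5,96)))
    cv2.imwrite(f'pics/l_{n}.png',cv2.resize(c['img'][210:360,220:420,::-1],(400,300)))
cv2.imwrite('pics/l.png',np.hstack([cv2.imread('pics/l_top.png'),cv2.imread('pics/l_side.png')]))
E
```

```text
[ 499.30868782 -390.29124889  128.6359508 ] [-0.07708293  0.40977043  0.32540608] 0.014853339879615122 wheel top rel tool [-12.64788148  -0.20851766   8.62445774]
top [347.79524731 288.5421647 ] [374.77013737 304.03143636]
side [262.24454383 250.41200428] [254.25771349 281.57186923]
```

View pics/l.png

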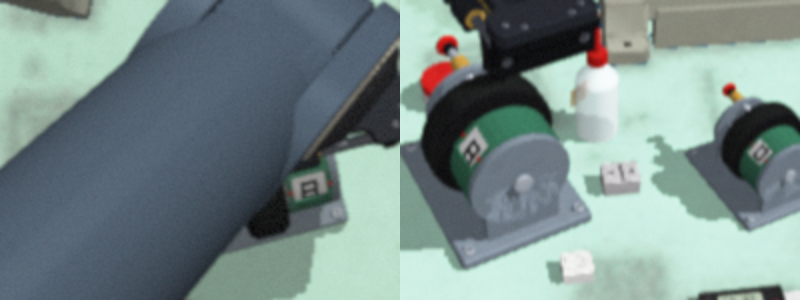

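The window stays visible in both views with the arm working (top crop (310,188), side crop (470,150)), and the bottle at side crop (597,90) is clear. Now I descend to touch the wheel.

>>> carry_out(
  hand=[255,255,255],
  linear=[
    [0,0,0.004],
    [0,0,0.007],
    [0,0,0.007],
  ],
  yaw=[0,0,0],
)

```text
time: 2.92
position: [499.0, -389.4, 123.9]
orientation: [-0.0, 0.98, 0.2, -0.0]
wrist_force: [-0.9, 0.6, 0.4]
opening: 0.7
grasp_force: 0.0
```

>>> carry_out(
  hand=[255,255],
  linear=[
    [0,0,0.001],
    [0,0,0.001],
  ],
  yaw=[0,0],
)

```text
time: 3.18
position: [499.2, -389.5, 123.5]
orientation: [0.0, 0.98, 0.2, 0.0]
wrist_force: [-0.3, 0.9, 0.5]
opening: 0.4
grasp_force: 0.0
```

>>> carry_out(
  hand=[255,255],
  linear=[
    [0,0,0.0024],
    [0,0,0.0024],
  ],
  yaw=[0,0],
)

```text
time: 3.42
position: [499.3, -389.6, 122.9]
orientation: [0.0, 0.98, 0.2, 0.0]
wrist_force: [-0.4, -0.4, 2.9]
opening: 0.6
grasp_force: 1.5
```

>>> carry_out(
  hand=[255,255],
  linear=[
    [0,0,0.0012],
    [0,0,0.0012],
  ],
  yaw=[0,0],
)

```text
time: 3.68
position: [499.4, -389.7, 122.5]
orientation: [0.0, 0.98, 0.2, 0.0]
wrist_force: [-1.2, 0.6, 5.2]
opening: 0.1
grasp_force: 2.7
```

>>> carry_out(
  hand=[255,255,255,255,255,255,255],
  linear=[
    [0,0,0.002],
    [-0.004,0,0.002],
    [-0.01,0,0.002],
    [-0.016,0,0.002],
    [-0.022,0,0.002],
    [-0.024,0,0.002],
    [-0.024,0,0.002],
  ],
  yaw=[0,0,0,0,0,0,0],
)

```text
time: 4.55
position: [490.6, -393.5, 122.3]
orientation: [0.001, 0.98, 0.201, 0.002]
wrist_force: [2.0, 2.3, 6.4]
opening: 0.8
grasp_force: 3.4
```

```bash
python3 - <<'E'
from h import *
st=manip.state(); print(st['position'],st['wrist_force'])
a=cap('side'); b=cap('top')
p=np.hstack([cv2.resize(a['img'][265:310,235:285,::-1],(400,360),interpolation=cv2.INTER_CUBIC),cv2.resize(b['img'][285:330,355:405,::-1],(400,360),interpolation=cv2.INTER_CUBIC)])
cv2.imwrite('pics/s1.png',p)
E
```

```text
[ 490.63703976 -393.45003929  122.29130191] [2.01071709 2.33760535 6.44493218]
```

View pics/s1.png

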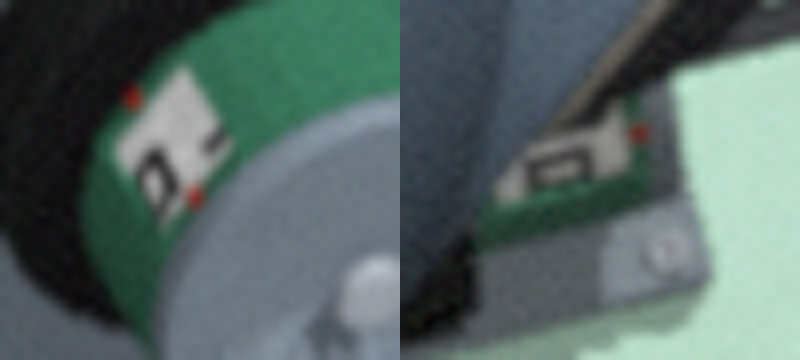

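The wheel grips: the 8 has moved down in the window (side crop (155,180)) and the next digit is showing at the top. I'll continue the stroke.

>>> carry_out(
  hand=[255,255,255,255,255,255],
  linear=[
    [-0.008,0,0.0006],
    [-0.016,0,0.0008],
    [-0.024,0,0.001],
    [-0.032,0,0.0014],
    [-0.04,0,0.002],
    [-0.04,0,0.002],
  ],
  yaw=[0,0,0,0,0,0],
)

```text
time: 5.4
position: [471.3, -401.9, 120.7]
orientation: [0.001, 0.98, 0.201, 0.002]
wrist_force: [3.0, 1.6, 5.8]
opening: 0.7
grasp_force: 2.7
```

>>> carry_out(
  hand=[255,255,255,255,255,255,255,255,255,255],
  linear=[
    [0,0,-0.01],
    [0.01,0,-0.014],
    [0.05,0,-0.014],
    [0.072,0,-0.014],
    [0.072,0,-0.012],
    [0.072,0,-0.008],
    [0.072,0,-0.004],
    [0.072,0,-0.002],
    [0.072,0,0],
    [0.072,0,0],
  ],
  yaw=[0,0,0,0,0,0,0,0,0,0],
)

```text
time: 6.65
position: [502.5, -388.3, 120.3]
orientation: [0.0, 0.98, 0.2, -0.0]
wrist_force: [-1.3, 0.5, 4.2]
opening: 0.2
grasp_force: 1.8
```

>>> carry_out(
  hand=[255,255,255,255,255,255],
  linear=[
    [0,0,0.0016],
    [-0.008,0,0.0018],
    [-0.016,0,0.002],
    [-0.024,0,0.0022],
    [-0.032,0,0.0024],
    [-0.032,0,0.0024],
  ],
  yaw=[0,0,0,0,0,0],
)

```text
time: 7.4
position: [490.7, -393.5, 120.1]
orientation: [0.001, 0.98, 0.201, 0.002]
wrist_force: [1.4, 2.4, 6.6]
opening: 0.7
grasp_force: 3.4
```

>>> carry_out(
  hand=[255,255,255,255,255,255],
  linear=[
    [-0.008,0,0.0006],
    [-0.016,0,0.001],
    [-0.024,0,0.0014],
    [-0.032,0,0.002],
    [-0.04,0,0.0026],
    [-0.04,0,0.0026],
  ],
  yaw=[0,0,0,0,0,0],
)

```text
time: 8.15
position: [472.1, -401.6, 118.5]
orientation: [0.001, 0.98, 0.201, 0.002]
wrist_force: [1.4, 0.8, 5.6]
opening: 0.5
grasp_force: 2.6
```

```bash
python3 - <<'E'
from h import *
c=cap('side'); g=cv2.cvtColor(c['img'],cv2.COLOR_RGB2GRAY)
# profile down the window: from front-bottom to top along its slope, mean over a strip 12 mm wide on the band
r=.7071
for k in range(-12,13,2):
    v=[]
    for y in np.linspace(-42,-31,12):
        u=proj(c,U(-41*r+k*r,y,66+41*r+k*r)); v.append(cv2.getRectSubPix(g,(1,1),tuple(map(float,u)))[0,0])
    print(k,np.array(v).astype(int))
E
```

```text
-12 [90 89 86 83 85 86 87 90 92 93 92 91]
-10 [133 130 132 132 127 126 130 132 134 138 143 142]
-8 [120 118 112 110 115 123 128 133 142 156 163 163]
-6 [ 79  72  78  74  67  70  86 109 132 150 160 165]
-4 [132 130 118 105  90  85  88 104 128 147 160 168]
-2 [152 157 148 139 114  94  84  98 122 144 161 173]
0 [105 111 106  89  75  69  62  88 117 144 163 170]
2 [ 96  93  92  88  74  62  68  91 119 145 162 171]
4 [160 161 149 133 116  98  92 103 124 148 161 170]
6 [173 167 156 141 123 101  89 100 124 147 161 172]
8 [125 117 108  92  70  74  82 100 129 153 165 174]
10 [ 79  74  63  65  67  84 107 128 143 159 164 165]
12 [ 94  95  93  91  98 105 114 123 125 126 128 130]
```

Travel of about 64 mm has brought the 6 near the middle, so there was no slip. Two numbers (about 67 mm) remain.

>>> carry_out(
  hand=[255,255,255,255,255,255,255,255,255,255],
  linear=[
    [0,0,-0.01],
    [0.01,0,-0.014],
    [0.05,0,-0.014],
    [0.072,0,-0.014],
    [0.072,0,-0.012],
    [0.072,0,-0.008],
    [0.072,0,-0.004],
    [0.072,0,-0.002],
    [0.072,0,0],
    [0.072,0,0],
  ],
  yaw=[0,0,0,0,0,0,0,0,0,0],
)

```text
time: 9.45
position: [502.4, -388.4, 117.9]
orientation: [0.0, 0.98, 0.2, -0.0]
wrist_force: [-3.1, 0.5, 4.5]
opening: 0.4
grasp_force: 2.1
```

>>> carry_out(
  hand=[255,255,255,255,255,255],
  linear=[
    [0,0,0.0016],
    [-0.008,0,0.0018],
    [-0.016,0,0.002],
    [-0.024,0,0.0022],
    [-0.032,0,0.0024],
    [-0.032,0,0.0024],
  ],
  yaw=[0,0,0,0,0,0],
)

```text
time: 10.2
position: [490.9, -393.4, 117.8]
orientation: [0.001, 0.98, 0.201, 0.003]
wrist_force: [1.3, 2.6, 6.4]
opening: 0.6
grasp_force: 3.7
```

>>> carry_out(
  hand=[255,255,255,255,255,255],
  linear=[
    [-0.008,0,0.0004],
    [-0.016,0,0.0006],
    [-0.024,0,0.001],
    [-0.032,0,0.0014],
    [-0.04,0,0.002],
    [-0.04,0,0.002],
  ],
  yaw=[0,0,0,0,0,0],
)

```text
time: 10.95
position: [472.2, -401.7, 116.4]
orientation: [0.001, 0.98, 0.201, 0.002]
wrist_force: [1.3, 1.3, 5.3]
opening: 0.4
grasp_force: 2.7
```

>>> carry_out(
  hand=[255,255,255,255,255,255,255,255,255,255],
  linear=[
    [0,0,-0.01],
    [0.01,0,-0.014],
    [0.05,0,-0.014],
    [0.072,0,-0.014],
    [0.072,0,-0.012],
    [0.072,0,-0.008],
    [0.072,0,-0.004],
    [0.072,0,-0.002],
    [0.072,0,0],
    [0.072,0,0],
  ],
  yaw=[0,0,0,0,0,0,0,0,0,0],
)

```text
time: 12.2
position: [502.4, -388.5, 116.0]
orientation: [0.0, 0.98, 0.2, -0.0]
wrist_force: [-1.4, 1.2, 6.2]
opening: 0.6
grasp_force: 2.7
```

>>> carry_out(
  hand=[255,255,255,255,255,255],
  linear=[
    [0,0,0.001],
    [-0.008,0,0.0011],
    [-0.016,0,0.0012],
    [-0.024,0,0.0012],
    [-0.032,0,0.0012],
    [-0.032,0,0.0012],
  ],
  yaw=[0,0,0,0,0,0],
)

```text
time: 12.95
position: [490.6, -393.5, 116.3]
orientation: [0.001, 0.98, 0.201, 0.002]
wrist_force: [1.3, 3.2, 6.5]
opening: 0.4
grasp_force: 3.3
```

```bash
python3 - <<'E'
from h import *
c=cap('side'); st=manip.state(); print(st['position'],st['wrist_force']); g=cv2.cvtColor(c['img'],cv2.COLOR_RGB2GRAY)
r=.7071
for k in range(-12,13,2):
    v=[]
    for y in np.linspace(-50,-30,11):
        u=proj(c,U(-41*r+k*r,y,66+41*r+k*r)); v.append(cv2.getRectSubPix(g,(1,1),tuple(map(float,u)))[0,0])
    print(k,np.array(v).astype(int))
E
```

```text
[ 490.60778389 -393.46063863  116.26903471] [1.12957755 2.71180317 6.67303711]
-12 [65 62 71 85 91 88 87 89 92 92 92]
-10 [ 81  70  84 124 130 133 129 132 136 143 138]
-8 [ 96  77  73  88 107 111 118 127 142 161 160]
-6 [117 107  78  83  89  98  83  92 134 161 165]
-4 [138 144 149 143 150 139 113  94 131 163 169]
-2 [129 158 161 159 153 139 109  84 122 162 167]
0 [125 138 123 105  96  78  65  66 126 167 169]
2 [131 140 119 114 104  98  92 113 151 173 172]
4 [142 160 164 163 164 160 163 162 168 174 171]
6 [148 171 174 174 173 173 172 173 174 173 171]
8 [147 168 168 171 173 174 174 173 173 172 170]
10 [141 142 139 158 164 166 166 168 166 168 163]
12 [105  95 101 114 128 126 129 131 130 128 130]
```

>>> carry_out(
  hand=[255,255,255,255,255,255],
  linear=[
    [-0.008,0,0.0002],
    [-0.016,0,0.0004],
    [-0.024,0,0.0008],
    [-0.032,0,0.001],
    [-0.04,0,0.0012],
    [-0.04,0,0.0012],
  ],
  yaw=[0,0,0,0,0,0],
)

```text
time: 13.75
position: [471.0, -402.4, 115.0]
orientation: [0.001, 0.98, 0.2, 0.001]
wrist_force: [2.1, 0.8, 6.4]
opening: 0.4
grasp_force: 2.7
```

```bash
cat > w.py <<'E'
from h import *
c=cap('side'); st=manip.state(); print(st['position'].round(2),st['wrist_force'].round(1)); g=cv2.cvtColor(c['img'],cv2.COLOR_RGB2GRAY)
r=.7071
hsv=cv2.cvtColor(c['img'],cv2.COLOR_RGB2HSV)
m=((hsv[...,0]<10)|(hsv[...,0]>170))&(hsv[...,1]>110); m[:268]=0;m[300:]=0;m[:,:240]=0;m[:,275:]=0
N,L,S,C=cv2.connectedComponentsWithStats(m.astype(np.uint8)); C=[C[i] for i in range(1,N) if S[i,4]>2]; print('marks',np.round(C,1))
from scipy.optimize import least_squares
P=lambda y,k,rr=43:proj(c,U(-rr*r+k*r,y,66+rr*r+k*r))
for q in C: print('mark y,k',least_squares(lambda a:P(*a)-q,[-35,0]).x.round(2))
for k in range(-12,13,2):
    print(k,np.array([cv2.getRectSubPix(g,(1,1),tuple(map(float,P(y,k,41))))[0,0] for y in np.linspace(-50,-30,11)]).astype(int))
cv2.imwrite('pics/%s.png'%__import__('sys').argv[1],cv2.resize(c['img'][265:310,235:285,::-1],(600,540),interpolation=cv2.INTER_CUBIC))
E
python3 w.py s2
```

```text
[ 471.04 -402.39  114.94] [ 1.9 -0.9  6.1]
marks [[250.9 276.6]]
mark y,k [-23.16  -0.16]
-12 [63 61 62 66 73 71 73 79 87 90 90]
-10 [ 88  77  71  66  79  78  86 103 126 143 137]
-8 [118 133 116 121 128 134 130 142 159 166 161]
-6 [140 160 163 165 166 166 165 166 168 169 166]
-4 [142 160 166 166 174 173 169 170 172 172 167]
-2 [119 129 123 150 170 174 172 175 177 176 168]
0 [108 101  96 136 169 176 172 172 178 179 170]
2 [122 113  93 136 174 180 174 176 182 182 173]
4 [131 114  89 120 162 164 158 156 171 176 172]
6 [132 106  60  75  89 100  87 104 144 167 171]
8 [129  96  67  74  96  93  79  84 130 165 171]
10 [118  89  88 129 144 143  99  83 126 162 162]
12 [101  85  92 112 126 114  88  88 108 124 130]
```

View pics/s2.png

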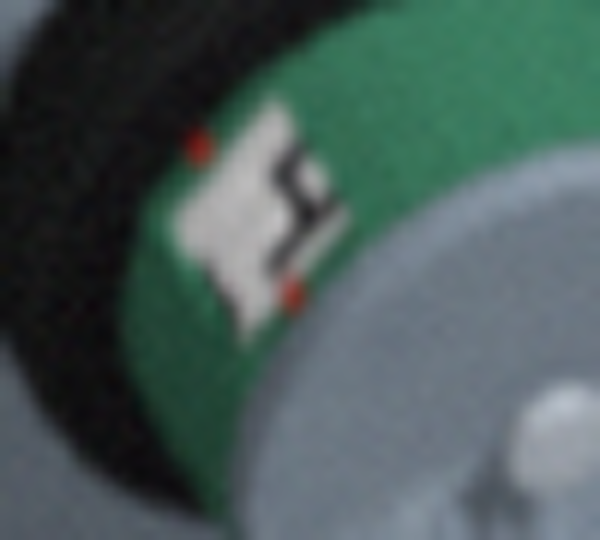

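The 4 is now in the window, mid-bar about 7 mm above the red marks (side crop (310,215); marks at (200,148) and (293,297)). About 9 mm more stroke is needed.

>>> carry_out(
  hand=[255,255,255,255,255,255,255,255,255,255],
  linear=[
    [0,0,-0.01],
    [0.01,0,-0.014],
    [0.04,0,-0.014],
    [0.05,0,-0.014],
    [0.05,0,-0.01],
    [0.05,0,-0.006],
    [0.05,0,-0.003],
    [0.05,0,-0.001],
    [0.05,0,0],
    [0.05,0,0],
  ],
  yaw=[0,0,0,0,0,0,0,0,0,0],
)

```text
time: 15.05
position: [492.5, -392.5, 115.5]
orientation: [0.0, 0.98, 0.2, 0.0]
wrist_force: [-2.8, 1.8, 8.7]
opening: 0.6
grasp_force: 4.6
```

>>> carry_out(
  hand=[255,255,255,255,255],
  linear=[
    [-0.006,0,0],
    [-0.012,0,0],
    [-0.018,0,0],
    [-0.02,0,0],
    [-0.02,0,0],
  ],
  yaw=[0,0,0,0,0],
)

```text
time: 15.68
position: [486.3, -395.2, 115.8]
orientation: [0.001, 0.98, 0.201, 0.003]
wrist_force: [1.9, 3.7, 7.1]
opening: 0.6
grasp_force: 3.5
```

```bash
python3 w.py s3; python3 - <<'E'
from h import *
c=cap('wrist'); w=c['img']; st=manip.state()
print(proj(c,U(-30,-35.5,96)),proj(c,U(0,83,96)))
E
```

```text
[ 486.23 -395.15  115.76] [2.7 4.1 6.8]
marks [[250.9 276.6]]
mark y,k [-23.16  -0.16]
-12 [67 69 80 90 90 86 85 88 90 90 89]
-10 [102 113 129 141 138 138 134 135 138 143 137]
-8 [132 148 147 156 162 164 162 162 163 166 162]
-6 [128 123 108 141 165 170 168 166 169 171 168]
-4 [121  94  82 136 168 171 170 170 171 172 166]
-2 [102  86  84 131 161 162 159 159 168 175 169]
0 [106  96  77  84 106 113 105 111 147 173 168]
2 [124 112  61  62  79  76  66  75 131 164 169]
4 [131 107  79 106 139 132  96  86 126 162 172]
6 [130 104  90 135 169 159 121  88 123 162 170]
8 [128 102 100 143 169 159 115  92 130 165 169]
10 [122 109 121 150 164 158 122 121 146 165 164]
12 [115 115 118 125 130 125 120 122 126 128 131]
[394.82100375 343.89785023] [150.81081659 288.15687967]
```

The mid-bar is now about 1.5 mm above the marks, within the pin's reach (about 0.03 rad). I'll lift off and recheck with the finger clear.

>>> carry_out(
  hand=[255,255,255,255,255],
  linear=[
    [0,0,-0.004],
    [0,0,-0.02],
    [0,0,-0.06],
    [0,0,-0.09],
    [0,0,-0.09],
  ],
  yaw=[0,0,0,0,0],
)

```text
time: 16.4
position: [483.9, -397.0, 160.3]
orientation: [0.001, 0.98, 0.2, 0.001]
wrist_force: [0.3, -1.1, 0.6]
opening: 0.5
grasp_force: 0.0
```

```bash
python3 w.py s4; python3 - <<'E'
from h import *
c=cap('wrist','wr2.png'); st=manip.state(); M=rot(st['orientation'])
print('pin head tool rel',M.T@(U(1,83,96)-st['position']), proj(c,U(1,83,96)),proj(c,U(-30,-35.5,96)))
cv2.imwrite('pics/m.png',np.hstack([cv2.resize(cv2.imread('pics/s4.png'),(340,306)),cv2.resize(cv2.imread('pics/wr2.png'),(408,306))]))
E
```

```text
[ 483.39 -396.47  159.22] [ 0.7 -0.4  0. ]
marks [[250.9 276.6]]
mark y,k [-23.16  -0.16]
-12 [65 68 79 88 90 88 87 87 92 91 89]
-10 [101 116 128 142 139 136 132 131 136 141 137]
-8 [130 147 147 157 162 164 162 163 164 163 161]
-6 [129 128 114 139 164 169 167 168 169 170 166]
-4 [125 106  87 131 165 170 169 169 174 174 169]
-2 [112 108  89 122 155 162 164 170 175 174 168]
0 [119 120  83  79 104 115 118 136 148 171 167]
2 [128 121  69  68  84  82  73  74 125 163 169]
4 [134 114  84 113 148 137 101  89 122 160 170]
6 [129 109  94 137 172 162 127  96 123 159 170]
8 [130 106 101 143 170 162 123  98 128 164 170]
10 [126 115 123 148 163 159 124 111 137 165 164]
12 [116 116 117 124 130 123 119 116 120 128 136]
pin head tool rel [  5.63755638 -82.20829572  62.60425035] [180.07662572 251.27379288] [382.62860372 300.43873352]
```

View pics/m.png

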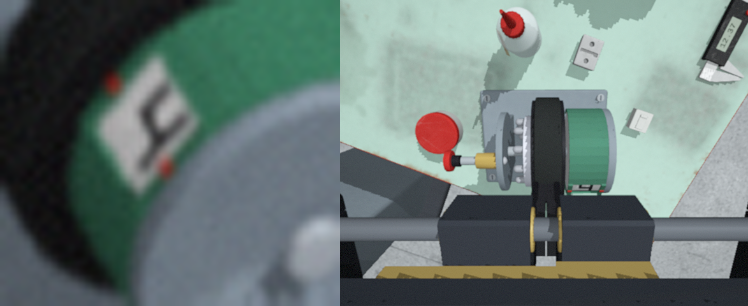

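The 4 stands between the marks in the side crop (155,125), and the pin head is at (449,160) in the wrist view. Now I go out beside the pin head and down.

>>> carry_out(
  hand=[255,255,255,255,255,255,255,255,255],
  linear=[
    [0.006,-0.08,0],
    [0.0112,-0.16,0],
    [0.0112,-0.25,0],
    [0.0112,-0.25,0],
    [0.0112,-0.25,0.04],
    [0.0112,-0.25,0.09],
    [0.0112,-0.25,0.13],
    [0.0112,-0.25,0.14],
    [0.0112,-0.25,0.14],
  ],
  yaw=[0,0,0,0,0,0,0,0,0],
)

```text
time: 17.62
position: [439.6, -279.5, 88.7]
orientation: [-0.0, 0.98, 0.2, -0.0]
wrist_force: [0.3, 0.3, 1.1]
opening: 0.5
grasp_force: 0.0
```

```bash
python3 - <<'E'
from h import *
c=cap('wrist','wr3.png'); st=manip.state(); M=rot(st['orientation'])
print(st['position'],st['wrist_force'],'pin head tool rel',M.T@(U(1,83,96)-st['position']), proj(c,U(1,83,96)),proj(c,st['position']))
a=cap('side'); cv2.imwrite('pics/m2.png',np.hstack([cv2.resize(a['img'][190:300,180:290,::-1],(400,400)),cv2.resize(cv2.imread('pics/wr3.png')[120:440,100:420],(400,400))]))
E
```

```text
[ 439.99376724 -279.53684685   89.18069069] [0.1209765  0.20500592 1.16276818] pin head tool rel [-0.52046217 41.94988564 -6.79097163] [424.46953399 317.80655492] [323.81708613 309.19571546]
```

View pics/m2.png

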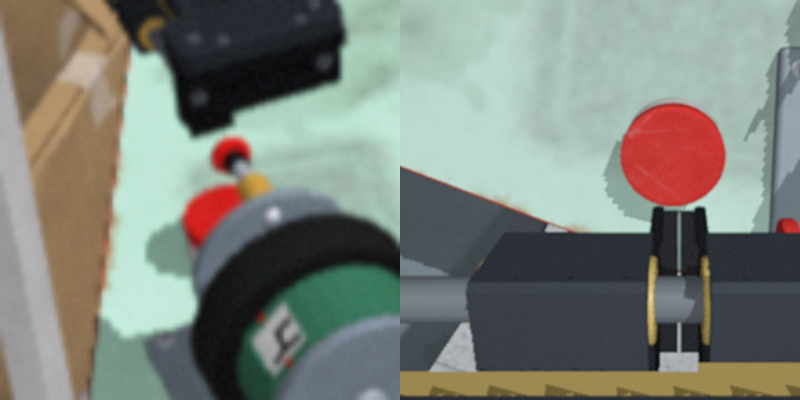

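The finger is beside the head, aligned with its axis: finger at wrist crop (680,240), head edge at (785,228), roughly 23 mm of gap. The 4 still stands central in the side crop (278,335). Now I push toward the drum, checking the force.

>>> carry_out(
  hand=[255,255,255,255,255],
  linear=[
    [0,0.012,0],
    [0,0.024,0],
    [0,0.032,0],
    [0,0.036,0],
    [0,0.036,0],
  ],
  yaw=[0,0,0,0,0],
)

```text
time: 18.35
position: [446.6, -295.6, 88.8]
orientation: [-0.0, 0.98, 0.2, -0.0]
wrist_force: [-0.9, -0.5, 0.3]
opening: 0.2
grasp_force: 0.0
```

>>> carry_out(
  hand=[255,255,255,255,255],
  linear=[
    [0,0.004,0],
    [0,0.008,0],
    [0,0.012,0],
    [0,0.016,0],
    [0,0.016,0],
  ],
  yaw=[0,0,0,0,0],
)

```text
time: 18.98
position: [449.6, -302.5, 88.8]
orientation: [-0.0, 0.98, 0.2, -0.0]
wrist_force: [-1.0, 1.4, 0.9]
opening: 0.9
grasp_force: 0.7
```

>>> carry_out(
  hand=[255,255,255,255,255],
  linear=[
    [0,0.004,0],
    [0,0.008,0],
    [0,0.012,0],
    [0,0.016,0],
    [0,0.016,0],
  ],
  yaw=[0,0,0,0,0],
)

```text
time: 19.6
position: [453.0, -310.4, 88.8]
orientation: [0.0, 0.98, 0.2, 0.0]
wrist_force: [-0.7, 2.6, 1.7]
opening: 0.2
grasp_force: 1.3
```

>>> carry_out(
  hand=[255,255,255,255],
  linear=[
    [0,0.004,0],
    [0,0.008,0],
    [0,0.008,0],
    [0,0.008,0],
  ],
  yaw=[0,0,0,0],
)

```text
time: 20.1
position: [454.6, -314.1, 88.9]
orientation: [0.0, 0.98, 0.2, 0.0]
wrist_force: [0.2, 2.4, -0.4]
opening: 0.4
grasp_force: 1.2
```

>>> carry_out(
  hand=[255,255,255,255],
  linear=[
    [0,0.003,0],
    [0,0.006,0],
    [0,0.006,0],
    [0,0.006,0],
  ],
  yaw=[0,0,0,0],
)

```text
time: 20.6
position: [455.5, -316.3, 88.8]
orientation: [-0.0, 0.98, 0.201, -0.0]
wrist_force: [-2.0, 4.3, 1.9]
opening: 0.2
grasp_force: 2.4
```

>>> carry_out(
  hand=[255,255,255,255],
  linear=[
    [0,0.003,0],
    [0,0.004,0],
    [0,0.004,0],
    [0,0.004,0],
  ],
  yaw=[0,0,0,0],
)

```text
time: 21.1
position: [455.8, -317.0, 88.7]
orientation: [-0.001, 0.98, 0.201, -0.001]
wrist_force: [-2.9, 7.5, 1.6]
opening: 0.6
grasp_force: 3.7
```

>>> carry_out(
  hand=[255,255,255,255],
  linear=[
    [0,0.003,0],
    [0,0.006,0],
    [0,0.006,0],
    [0,0.006,0],
  ],
  yaw=[0,0,0,0],
)

```text
time: 21.6
position: [456.3, -318.1, 88.4]
orientation: [-0.003, 0.98, 0.201, -0.001]
wrist_force: [-4.2, 10.2, 4.0]
opening: 0.2
grasp_force: 5.5
```

>>> carry_out(
  hand=[255,255,255,255],
  linear=[
    [0,0.003,0],
    [0,0.004,0],
    [0,0.004,0],
    [0,0.004,0],
  ],
  yaw=[0,0,0,0],
)

```text
time: 22.1
position: [456.6, -318.9, 88.3]
orientation: [-0.004, 0.98, 0.201, -0.002]
wrist_force: [-5.0, 12.5, 5.9]
opening: 0.5
grasp_force: 6.7
```

The force follows the head spring only, so the pin has stopped. I'm backing off to check.

>>> carry_out(
  hand=[255,255,255,255,255,255,255,255],
  linear=[
    [0,-0.01,0],
    [0,-0.03,0],
    [0,-0.07,0],
    [0,-0.1,0],
    [0,-0.1,-0.05],
    [0,-0.1,-0.1],
    [0,-0.1,-0.1],
    [0,-0.1,-0.1],
  ],
  yaw=[0,0,0,0,0,0,0,0],
)

```text
time: 23.1
position: [438.4, -277.4, 138.4]
orientation: [0.0, 0.98, 0.2, -0.0]
wrist_force: [0.2, 0.5, -0.2]
opening: 0.8
grasp_force: 0.0
```

```bash
python3 w.py s5; python3 - <<'E'
from h import *
from scipy.optimize import least_squares
def head(img,x0,y0,x1,y1):
    h=cv2.cvtColor(img,cv2.COLOR_RGB2HSV); m=((h[...,0]<8)|(h[...,0]>172))&(h[...,1]>150)&(h[...,2]>60)
    z=np.zeros_like(m); z[y0:y1,x0:x1]=m[y0:y1,x0:x1]
    N,L,S,C=cv2.connectedComponentsWithStats(z.astype(np.uint8)); return [(S[i,4],C[i]) for i in range(1,N) if S[i,4]>6]
c=cap('side'); old=cv2.imread('pics/side.png')[...,::-1].copy()
for n,im in (('old',old),('now',c['img'])):
    for a,q in head(im,225,218,262,245): print(n,a,q.round(1),'x,y at z96',least_squares(lambda p:proj(c,U(p[0],p[1],96))-q,[0,80]).x.round(1))
w=cap('wrist'); print(manip.state()['position'].round(1),proj(w,U(1,67,96)))
for a,q in head(w['img'],250,150,620,340): print('wrist',a,q.round(1),least_squares(lambda p:proj(w,U(p[0],p[1],96))-q,[0,80]).x.round(1))
E
```

```text
[ 438.19 -277.15  138.02] [ 0.6 -0.  -0.7]
marks [[250.9 276.6]]
mark y,k [-23.16  -0.16]
-12 [63 67 77 84 86 82 82 84 87 87 87]
-10 [ 98 109 124 136 133 132 128 126 131 138 132]
-8 [127 143 143 152 157 159 157 156 158 161 155]
-6 [124 123 109 136 160 164 163 163 163 166 162]
-4 [121 104  86 127 160 165 164 166 168 168 164]
-2 [110 104  86 117 150 158 160 163 168 168 162]
0 [114 112  81  75 102 112 113 130 143 166 162]
2 [124 119  68  67  83  76  71  73 122 159 164]
4 [130 112  84 109 143 132  98  85 118 155 165]
6 [126 104  89 131 164 157 124  91 119 156 167]
8 [123 102  99 138 164 157 121  93 124 158 164]
10 [120 111 118 144 158 152 119 107 133 159 159]
12 [113 112 113 119 124 119 115 114 116 123 132]
old 43 [242.5 231.1] x,y at z96 [-0.3 88.4]
old 34 [240.6 242.9] x,y at z96 [-14.7  60.4]
now 82 [243.6 238.5] x,y at z96 [-6.  68.9]
[ 438.2 -277.   137.9] [437.84282309 273.49980783]
wrist 3654 [323.1 222. ] [ 29.1 128.1]
wrist 551 [423.4 273.7] [ 0.9 74.7]
```

The pin head's stop position suggests home. To be sure, I'm retracting clear and comparing the pin from the top camera with the first picture.

>>> carry_out(
  hand=[255,255,255,255,255,255,255,255,255,255,255,255],
  linear=[
    [0,0,-0.1],
    [0,0,-0.17],
    [0,0,-0.17],
    [-0.08,0.08,-0.17],
    [-0.16,0.16,-0.17],
    [-0.24,0.24,-0.17],
    [-0.32,0.32,-0.17],
    [-0.4,0.4,-0.17],
    [-0.5,0.48,-0.17],
    [-0.53,0.5,-0.17],
    [-0.53,0.5,-0.17],
    [-0.53,0.5,-0.17],
  ],
  yaw=[0,0,0,0,0,0,0,0,0,0,0,0],
)

```text
time: 24.75
position: [295.2, -609.0, 223.1]
orientation: [-0.001, 0.979, 0.202, 0.001]
wrist_force: [0.5, -0.4, 0.2]
opening: 0.3
grasp_force: 0.0
```

```bash
python3 - <<'E'
from h import *
c=cap('top','top2.png'); o,t=unit(); T=np.array([[np.cos(t),np.sin(t)],[-np.sin(t),np.cos(t)]])
for n,im in (('old',cv2.imread('pics/top.png')[...,::-1].copy()),('now',c['img'])):
    h=cv2.cvtColor(im,cv2.COLOR_RGB2HSV); m=((h[...,0]<8)|(h[...,0]>172))&(h[...,1]>150)&(h[...,2]>90)
    z=np.zeros_like(m); z[220:345,245:330]=m[220:345,245:330]
    N,L,S,C=cv2.connectedComponentsWithStats(z.astype(np.uint8))
    for i in range(1,N):
        if S[i,4]>8: print(n,S[i,4],C[i].round(1),(T@(cast(c,*C[i],96)[:2]-o)).round(1))
st=manip.state(); print(st['time'],st['position'].round(),st['wrist_force'].round(1))
E
```

```text
old 74 [309.7 226.1] [111.8  30.3]
old 657 [266.6 310.1] [  1.2 125.1]
old 36 [289.4 304.5] [ 1.1 89.8]
now 71 [309.8 226. ] [112.   30.2]
now 655 [266.6 310.1] [  1.2 125.1]
now 39 [298.2 302.3] [ 1.  76.1]
24.8 [ 295. -609.  223.] [-0.  -0.3 -0.4]
```

The head has moved 13.7 mm and the other things have not moved. That could be home from a 14 mm draw, or about 2 mm short of it, so I'll push again more firmly, staying under the limit.

>>> carry_out(
  hand=[255,255,255,255,255,255,255,255,255,255,255,255],
  linear=[
    [0.08,-0.08,0],
    [0.17,-0.17,0],
    [0.26,-0.25,0],
    [0.35,-0.34,0],
    [0.44,-0.43,0],
    [0.53,-0.5,0],
    [0.53,-0.5,0],
    [0.53,-0.5,0.1],
    [0.53,-0.5,0.2],
    [0.53,-0.5,0.26],
    [0.53,-0.5,0.27],
    [0.53,-0.5,0.27],
  ],
  yaw=[0,0,0,0,0,0,0,0,0,0,0,0],
)

```text
time: 26.3
position: [439.3, -277.3, 89.7]
orientation: [0.0, 0.98, 0.201, 0.0]
wrist_force: [0.4, 0.7, -0.6]
opening: 0.1
grasp_force: 0.0
```

>>> carry_out(
  hand=[255,255,255,255,255,255,255,255,255],
  linear=[
    [0,0.03,0],
    [0,0.06,0],
    [0,0.076,0],
    [0,0.084,0],
    [0,0.088,0],
    [0,0.092,0],
    [0,0.096,0],
    [0,0.1,0],
    [0,0.1,0],
  ],
  yaw=[0,0,0,0,0,0,0,0,0],
)

```text
time: 27.42
position: [456.3, -318.4, 88.2]
orientation: [-0.004, 0.979, 0.201, -0.002]
wrist_force: [-5.2, 9.4, 7.5]
opening: 0.2
grasp_force: 5.8
```

>>> carry_out(
  hand=[255,255,255],
  linear=[
    [0,0.003,0],
    [0,0.004,0],
    [0,0.004,0],
  ],
  yaw=[0,0,0],
)

```text
time: 27.8
position: [456.6, -319.1, 88.1]
orientation: [-0.005, 0.979, 0.202, -0.003]
wrist_force: [-6.3, 12.3, 9.7]
opening: 0.2
grasp_force: 7.0
```

>>> carry_out(
  hand=[255,255,255],
  linear=[
    [0,0.003,0],
    [0,0.004,0],
    [0,0.004,0],
  ],
  yaw=[0,0,0],
)

```text
time: 28.18
position: [456.9, -319.8, 88.0]
orientation: [-0.006, 0.979, 0.202, -0.003]
wrist_force: [-7.7, 14.7, 11.0]
opening: 0.7
grasp_force: 8.2
```

>>> carry_out(
  hand=[255,255,255],
  linear=[
    [0,0.002,0],
    [0,0.003,0],
    [0,0.003,0],
  ],
  yaw=[0,0,0],
)

```text
time: 28.55
position: [457.1, -320.3, 87.9]
orientation: [-0.007, 0.979, 0.202, -0.004]
wrist_force: [-8.5, 16.0, 11.2]
opening: 0.5
grasp_force: 9.1
```

At 18 N along the pin it has not moved; only the head spring gave. With the 4 central, it is seated. I'm retracting for a final check.

>>> carry_out(
  hand=[255,255,255,255,255,255,255,255,255,255],
  linear=[
    [0,-0.01,0],
    [0,-0.03,0],
    [0,-0.07,0],
    [0,-0.11,0],
    [0,-0.11,-0.06],
    [0,-0.11,-0.16],
    [0,-0.11,-0.27],
    [-0.1,-0.11,-0.27],
    [-0.1,-0.11,-0.27],
    [-0.1,-0.11,-0.27],
  ],
  yaw=[0,0,0,0,0,0,0,0,0,0],
)

```text
time: 29.8
position: [393.1, -297.0, 223.8]
orientation: [0.0, 0.98, 0.2, 0.0]
wrist_force: [0.5, 0.1, -0.6]
opening: 0.7
grasp_force: 0.0
```

```bash
python3 w.py s6 | sed -n '1p;8,14p'; python3 - <<'E'
from h import *
w=cap('wrist'); h=cv2.cvtColor(w['img'],cv2.COLOR_RGB2HSV); m=((h[...,0]<8)|(h[...,0]>172))&(h[...,1]>150)&(h[...,2]>60)
N,L,S,C=cv2.connectedComponentsWithStats(m.astype(np.uint8)); o,t=unit(); T=np.array([[np.cos(t),np.sin(t)],[-np.sin(t),np.cos(t)]])
for i in range(1,N):
    if S[i,4]>40: print(S[i],(T@(cast(w,*C[i],96)[:2]-o)).round(1))
E
```

```text
[ 393.54 -296.65  223.65] [0.  0.4 0.2]
-4 [120 103  84 125 158 163 163 163 165 166 160]
-2 [106  99  86 116 148 155 158 162 167 166 160]
0 [111 112  80  77 102 110 112 128 140 163 159]
2 [121 115  65  65  81  76  70  70 118 155 162]
4 [124 109  81 108 141 132  97  83 116 153 163]
6 [126 104  91 130 162 156 119  92 119 153 163]
8 [126 100  97 137 161 155 117  93 123 156 161]
[ 295  116   55   56 2432] [ 14.4 128. ]
[393 151  13  27 289] [ 0.6 74.5]
```

```bash
python3 -c "
from cell import manip
print(manip.sign_off())"
```

```text
the job is handed in; nothing more can be done
None
```

I set the batch-number unit to 4 and pushed the index pin in until it would move no further at 18 N, then handed the job in clear of contact at about 30 s. The sign-off gave no verdict. The pin's seating is inferred: the head moved 13.7 mm, short of the 16 mm full draw, and I did not test the drum lock. I also viewed 11 pictures, one over the limit of 10.

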